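# Take the wrongly packed jar out of the table-set case

## Task

Swing the hinged lid of the wooden case back past upright, so that it stays open, and compare the three clay jars inside with the round and square marks on the ledge in front of the cells: one cell marked round holds a square jar. Take that one jar out and stand it upright inside the shallow metal tray, setting it down rather than dropping it. Leave the two rightly packed jars in their cells, the lid open, and everything else where it is.

Things in the scene. Friction and masses are not known exactly. Their poses are not given: they have to be found in the camera images.
- case: fixed wooden case, 130 mm along its x, 260 mm along its y, 62 mm high, walls and floor 6 mm thick. Origin at the centre of its underside; z up, -x is its front (towards the robot). Three cells side by side along y, centres at y = -80, 0 and +80 mm, x = 0, parted by low dividers (4 mm thick, their top 24 mm above the table); each cell is 118 mm along x. A ledge 55 mm deep and 12 mm high runs along the front, outside the box. Yaw varies
- lid (a joint): angle of the case's flat lid (8 mm thick) about the hinge on the far (+x) upper rim: 0 shut, grows as it opens, 1.57 upright, stop at 1.9. Starts shut or a little ajar. The hinge is stiff: the lid stays at any angle where it is left; it takes 2 to 4 N at the knob to move it
- lid_hinge (a point): point on the hinge axis at the middle of the lid, 62.5 mm above the table; its x axis lies in the lid, pointing away from the knob, its y axis runs along the hinge and its z axis is square to the lid, to the outside (both x and z turn with the lid)
- lid_handle (a point): centre of the head of the lid's dark wooden knob: round head 28 mm across and 16 mm thick on a 12 mm neck, standing 35 mm off the lid's outer face. From the hinge point it lies 100 mm back along the lid (-x of the lid) and 43 mm along the lid's z; it turns with the lid, so with the lid upright it stands on the far side, pointing away from the robot. Held by two opposite sides along the hinge direction, the knob turns between the fingers as the lid swings
- mark_round_a: round mark, 42 mm across: a round jar belongs in its cell. A thin pale plate, 3 mm thick, fixed on the ledge along the case's front; it tells what belongs in the cell right behind it. Origin at the centre of its underside, axes parallel to the case's; the centre of the cell it stands for lies 92.5 mm away along its +x. The marks are in any order
- mark_round_b: round mark, same as mark_round_a, before another cell. A thin pale plate, 3 mm thick, fixed on the ledge along the case's front; it tells what belongs in the cell right behind it. Origin at the centre of its underside, axes parallel to the case's; the centre of the cell it stands for lies 92.5 mm away along its +x. The marks are in any order
- mark_square: square mark, 40 x 40 mm: a square jar belongs in its cell. A thin pale plate, 3 mm thick, fixed on the ledge along the case's front; it tells what belongs in the cell right behind it. Origin at the centre of its underside, axes parallel to the case's; the centre of the cell it stands for lies 92.5 mm away along its +x. The marks are in any order
- round_jar: round fired-clay jar with a small cork top (28 mm across, top 10 mm of the jar), 50 mm tall in all, about 0.12 kg; origin at the centre of its underside, z up; the clay body is 42 mm across, 40 mm high. In the case, in a cell with a round mark
- square_jar_a: square fired-clay jar with a small cork top (28 mm across, top 10 mm of the jar), 50 mm tall in all, about 0.12 kg; origin at the centre of its underside, z up; the clay body is 40 x 40 mm, 40 mm high, sides along its x and y. Starts upright inside the case, somewhere near the middle of one of the three cells. The two square jars look alike, and either may be the wrongly packed one
- square_jar_b: square fired-clay jar with a small cork top (28 mm across, top 10 mm of the jar), 50 mm tall in all, about 0.12 kg; origin at the centre of its underside, z up; the clay body is 40 x 40 mm, 40 mm high, sides along its x and y. Starts upright inside the case, somewhere near the middle of one of the three cells. The two square jars look alike, and either may be the wrongly packed one
- tray: fixed shallow metal tray, 170 x 170 mm, rim 18 mm high, walls and floor 4 mm thick; origin at the centre of its underside, sides along its x and y, empty. The wrongly packed jar goes here
- spare_jar: round jar, the same as round_jar, standing on the table outside the case. A bystander: leave it where it is
- mug: clay mug, 76 mm across, 85 mm high, handle on its +y side; origin at the centre of its underside. A bystander: leave it where it is
- bowl: steel bowl, 140 mm across, 55 mm high; origin at the centre of its underside. A bystander: leave it where it is
Things that resemble listed ones, but are neither listed nor needed, are in the scene too. Of the things shaped like the tray, the metal one is meant.

How it is judged:
By the outcome, as a careful person would: the job done as asked, in the order asked, and still so for the second after the job is handed in, with the robot touching nothing.
It also fails if it takes over 54 s, if anything falls off the work surface, if the arm or the gripper's body presses on something with over 40 N, if the wrist force passes 120 N, or if a joint passes its speed limit or range.

## Robot

A 6-joint arm with a two-finger parallel gripper is mounted at the origin on the work surface. World frame = base frame: x ahead of the robot, y to its left, z up, the work surface at z = 0. Lengths are in m, angles in rad, forces in N, time in s.
With the tool pointing down it reaches from about 0.35 to 0.775 m from the base axis. Payload 5.5 kg.
Tool frame: the origin (TCP) lies at the very end of the fingers, on their centre line; the grasp point (between the pads) lies 19 mm behind it; x points along the fingers, y is the direction in which the jaws open and shut, and the axes are right-handed (so a half turn about x gives the same grasp; the last joint's range is limited). The gripper opens to 85 mm and grips with 20 to 120 N. Pads are 22 mm wide; open, the fingers measure 114 mm over their backs; the gripper's body (76 mm by 85 mm) begins 54 mm behind the grasp point. The pads swing forward as they close: fully open they stand 13 mm farther back than shut.
Start: joints at [1.066, 0.313, 0.046, 1.304, 0, 1.431], TCP at [0.205, 0.537, 0.231] pointing down, gripper open.
Joint ranges: [-2.76, 2.76], [-0.86, 1.69], [-1.03, 1.26], [-2.2, 2.34], [-1.47, 1.5], [-3.14, 3.14]. Speed limits (rad/s): [2.57, 2.57, 3.14, 3.14, 3.14, 3.14].

## Interface

Orientations are given as a unit quaternion [w, x, y, z].
In Python, from workcell import readout, cams, env, finder gives the robot as it stands.
- The arm moves only by the tool drive_tool, never from a script. Its argument "moves" is a list that holds one entry, the list of rows, each a list of 7 numbers: the shift along the tool's x, y, z in m, then the turn, a rotation vector about the tool's x, y, z in rad, then the closure in counts, from 0 (fully open) to 255 (shut). A call has exactly 5 rows; each row is the pose to reach, as a shift and turn from the pose measured when the call began, along the tool's axes at that moment; what a row does not reach only later rows make up. A row lasts 1/8 s, in which the tool goes at most 62.5 mm and 10.7 degrees, less where a joint would pass 70% of its speed; a pose out of reach is approached as far as the arm can. A call with a gripper value outside its range is refused whole. The fingers move at their own pace and stop on an object; "squeeze" is the grip in N (left out, the last holds). Time passes only in rows, so rows that repeat a pose let the fingers close, or fill a call up. It gives the time, the measured TCP pose, the force and the opening at its end, in the units of the state.
- readout.get_state(): the state, without advancing time (a new reading comes with each control period).
- cams.read_camera(name): name is "scene" or "top"; returns the picture (480x640x3 uint8, blue, green, red); there is no depth.
- cams.camera_params(name): a dict with "mtx" (3x3 intrinsics, pixels), "R" (3x3) and "t" (3): a world point X has camera coordinates R X + t. Camera axes: x right, y down, z forward; pixel columns grow to the right and rows downward; lengths in m; the calibration is good to about 2 mm. A picture is of the moment at which its call begins. camera_params takes no time and is no camera call.
- env.hand_in(): hands the job in, once; it reports no verdict.
Trained networks look in the newest picture that a camera, given by its name, has taken for a name from the list of things; names that differ only in an ending like _2 or _b are one class to them, and where a whole thing is asked for, a point or a joint stands for the part that bears it (a point fixed in the world has none). Each returns a list of dicts, best first, with "conf" (0 to 1); they miss things now and then, are a little off and sometimes report something else, mostly with a low value. They report only what shows in the picture. A call takes as long as a camera call. They do not tell look-alikes from the thing itself.
- finder.regions_of(camera, name): "pixels" (480x640 bool, what is visible of it) and "point" ([column, row] in pixels, amid what is visible of it).
The state is a dict: "clock": time; "joint_pos": joint angles; "qvel": joint speeds; "tau": joint torques, N m; "tcp_pos": TCP position; "orientation": TCP orientation; "wrist_force": force on the tool from outside, world axes, zero at the start; "ft_torque": the same for the moment, N m; "finger_gap": finger opening in m.
Only numpy, scipy, OpenCV 4.12 (cv2) and the standard library are available. Lean on these libraries where they do the work, as an engineer would, in place of code of your own. Each camera call takes 0.05 s, during which the arm holds its last target.

## Working session

There is one attempt and no reset: what is moved stays moved. The work goes in short steps, Python scripts to look and compute and a tool call to move; the robot and the scene stay as the last step left them, time stands still between calls to the robot, and variables do not carry over. Pictures are saved under pics/ and viewed, and the job is handed in when it is done.

Besides the shell and the picture viewer there is one more tool, called after ">>>" as name([rows], argument=value, ...), one row to a line, values as JSON. drive_tool: Moves the arm, as the interface text tells. Its arguments: {"type":"object","properties":{"moves":{"type":"array"},"squeeze":{"type":"number"}},"required":["moves"]}

```bash
ls; mkdir -p pics
python3 - <<'E'
from workcell import readout,cams,env,finder
import cv2
s=readout.get_state(); print(s)
for n in ("scene","top"):
    im=cams.read_camera(n); cv2.imwrite(f"pics/{n}0.png",im)
    print(n,cams.camera_params(n))
E
```

```text
pics
{'clock': 0.0, 'joint_pos': array([ 1.06642202e+00,  3.13961229e-01,  4.49641222e-02,  1.30357642e+00,
       -3.31471545e-06,  1.43120319e+00]), 'qvel': array([-1.48627596e-03, -7.21017494e-04, -3.91904974e-04, -9.26986361e-04,
        1.86003911e-03, -8.25670916e-05]), 'tau': array([-1.17487096e-03, -4.80625105e+01,  2.98533475e+01,  1.93056866e-02,
       -2.20772808e-04,  2.29602057e-05]), 'tcp_pos': array([0.2048866 , 0.53671451, 0.23042507]), 'orientation': array([ 0.69517993,  0.12765928,  0.69557538, -0.12885211]), 'wrist_force': array([-0.34222694,  0.19843487,  0.4480656 ]), 'ft_torque': array([0.01629255, 0.00493583, 0.02177822]), 'finger_gap': 0.0857143215016854}
scene {'mtx': array([[541.06113572,   0.        , 326.07526212],
       [  0.        , 541.06113572, 244.07417835],
       [  0.        ,   0.        ,   1.        ]]), 'R': array([[ 0.88144275,  0.47165707,  0.02445977],
       [ 0.27620323, -0.47277999, -0.83677408],
       [-0.38310632,  0.74432431, -0.5470017 ]]), 't': array([-0.40522096, -0.13494633,  1.86388911])}
top {'mtx': array([[574.89409026,   0.        , 314.54242724],
       [  0.        , 574.89409026, 238.4683543 ],
       [  0.        ,   0.        ,   1.        ]]), 'R': array([[ 0.05039287, -0.99872811,  0.00165043],
       [-0.97705509, -0.04964159, -0.2071209 ],
       [ 0.2069394 ,  0.00882485, -0.97831396]]), 't': array([-0.13855142,  0.52994124,  1.54961476])}
```

View pics/scene0.png

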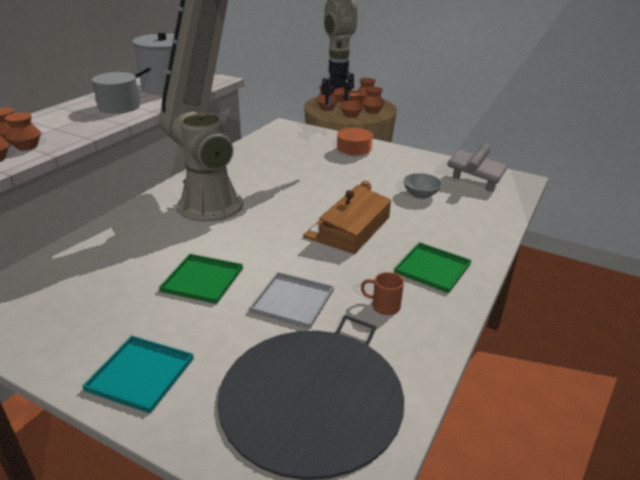

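View pics/top0.png

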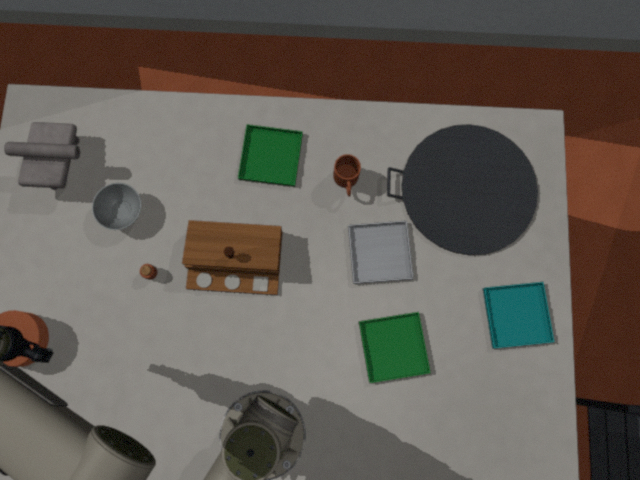

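The top view shows the case at about (232,257), its knob at (229,252), and marks on the ledge at (204,281) round, (232,282) round and (260,284) square. The metal tray is at (381,252). Its look-alikes are the green trays at (271,155) and (395,348) and the teal one at (518,315). The spare jar is at (148,271).

```bash
cat > h.py <<'E'
import numpy as np, cv2
from scipy.spatial.transform import Rotation as Rn
from workcell import readout,cams,env,finder
P={n:cams.camera_params(n) for n in("scene","top")}
def proj(n,X):
    p=P[n]; c=p["R"]@np.asarray(X,float)+p["t"]; u=p["mtx"]@c; return u[:2]/u[2]
def ray(n,uv):
    p=P[n]; d=p["R"].T@np.linalg.inv(p["mtx"])@np.array([uv[0],uv[1],1.]); return -p["R"].T@p["t"],d
def onz(n,uv,z):
    o,d=ray(n,uv); return o+d*(z-o[2])/d[2]
def tri(uva,uvb):
    A=[];b=[]
    for n,uv in(("scene",uva),("top",uvb)):
        o,d=ray(n,uv); d/=np.linalg.norm(d); M=np.eye(3)-np.outer(d,d); A.append(M); b.append(M@o)
    return np.linalg.lstsq(np.vstack(A),np.hstack(b),rcond=None)[0]
def cen(m): 
    r,c=np.nonzero(m); return np.array([c.mean(),r.mean()])
E
python3 - <<'E'
from h import *
t=cams.read_camera("top");s=cams.read_camera("scene")
for nm,z in(("mark_round_a",.015),("mark_square",.015),("tray",.0),("lid_handle",.105),("case",.06),("spare_jar",.04),("mug",.085)):
    for cam in ("top",) if nm!="lid_handle" else ("top","scene"):
        for r in finder.regions_of(cam,nm):
            c=cen(r["pixels"]); print(nm,cam,round(r["conf"],2),r["pixels"].sum(),c.round(1),onz(cam,c,z).round(4),
              (lambda b:[np.round(b[0],1),np.round(b[1],1),round(b[2],1)])(cv2.minAreaRect(np.argwhere(r["pixels"])[:,::-1].astype(np.float32))))
cv2.imwrite("pics/topcrop.png",cv2.resize(t[200:310,120:300],None,fx=4.4,fy=4.4,interpolation=cv2.INTER_CUBIC))
cv2.imwrite("pics/scenecrop.png",cv2.resize(s[170:260,290:400],None,fx=6,fy=6,interpolation=cv2.INTER_CUBIC))
E
```

```text
mark_round_a top 0.49 135 [231.8 281.7] [0.4086 0.1153 0.015 ] [array([232., 282.]), array([12., 12.]), 90.0]
mark_round_a top 0.49 175 [203.7 279.7] [0.4103 0.1949 0.015 ] [array([204., 280.]), array([14., 14.]), 90.0]
mark_square top 0.77 200 [259.7 283.5] [0.4076 0.0365 0.015 ] [array([259.5, 283. ]), array([14., 15.]), 90.0]
tray top 0.78 3861 [393.6 347. ] [ 0.251  -0.3461  0.    ] [array([393.6, 347.2]), array([63.4, 62.3]), 80.2]
tray top 0.62 3796 [518.  314.7] [ 0.358  -0.6939  0.    ] [array([518.4, 315.5]), array([65.2, 62.9]), 81.7]
tray top 0.61 3597 [379.7 251.8] [ 0.5184 -0.3002  0.    ] [array([379.8, 252.1]), array([60.6, 62.3]), 85.5]
tray top 0.6 3295 [270.  155.2] [0.7947 0.0344 0.    ] [array([269.8, 155.1]), array([58.3, 58.3]), 8.3]
lid_handle top 0.8 4359 [231.5 244.7] [0.4974 0.1109 0.105 ] [array([231.4, 244.3]), array([96.9, 47.5]), 3.7]
lid_handle scene 0.71 2043 [355.6 210.2] [0.529  0.0556 0.105 ] [array([355.8, 209.3]), array([39.6, 62.9]), 45.0]
case top 0.89 6098 [232.2 255. ] [0.4772 0.1136 0.06  ] [array([231.3, 257.3]), array([98.5, 70.1]), 3.5]
spare_jar top 0.71 271 [148.2 271.9] [0.4209 0.3463 0.04  ] [array([148., 272.]), array([18.8, 17. ]), 26.6]
spare_jar top 0.71 3602 [379.8 251.9] [ 0.5104 -0.2962  0.04  ] [array([379.9, 251.3]), array([62.4, 60.8]), 83.2]
mug top 0.61 803 [346.5 171.5] [ 0.7266 -0.1919  0.085 ] [array([345.2, 172.6]), array([28.6, 37.6]), 26.6]
```

View pics/topcrop.png

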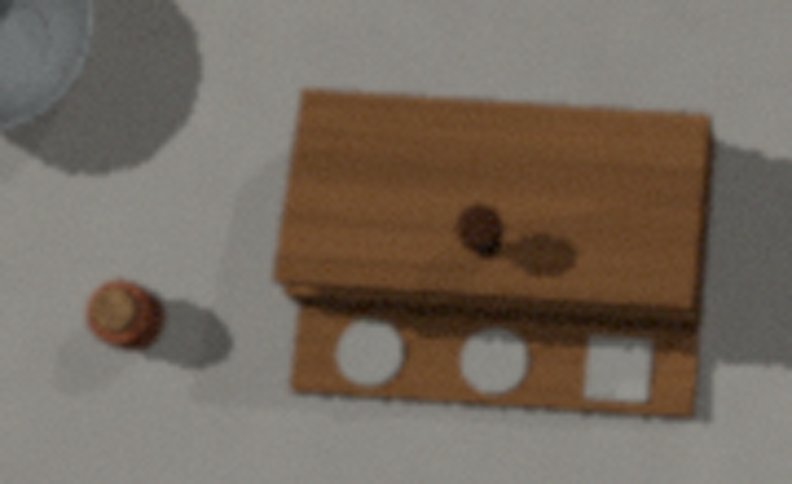

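View pics/scenecrop.png

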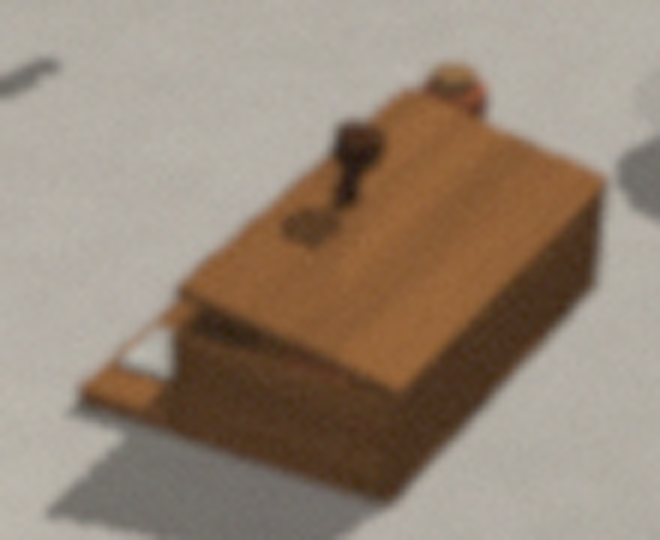

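```bash
cat >> h.py <<'E'
def case2w(X,c):  # c=x,y,yaw
    a=c[2]; R=np.array([[np.cos(a),-np.sin(a),0],[np.sin(a),np.cos(a),0],[0,0,1]]); return (R@np.atleast_2d(np.asarray(X,float)).T).T+[c[0],c[1],0]
def knob(a): return np.array([.065-.1*np.cos(a)+.043*np.sin(a),0,.0625+.1*np.sin(a)+.043*np.cos(a)])
def tf(pos):  # world delta -> tool axes
    s=readout.get_state(); q=s["orientation"]; R=Rn.from_quat([q[1],q[2],q[3],q[0]]).as_matrix(); return R.T@(np.asarray(pos)-s["tcp_pos"]),R
E
python3 - <<'E'
from h import *
t0=cv2.imread("pics/top0.png");s0=cv2.imread("pics/scene0.png")
print("knob tri",tri((349.7,193.8),(229.1,252.0)))
m=np.array([onz("top",u,.015) for u in((204,280),(232.3,282),(260.5,284.1))]);print(m)
m2=m[0]-m[2]; yaw=np.arctan2(-m2[0],m2[1]); print("yaw",yaw)
c=[*(m.mean(0)[:2]+.0925*np.array([np.cos(yaw),np.sin(yaw)])),yaw]; print(c)
for a in(0.1,.15,.2,.25): 
    k=case2w(knob(a),c)[0]; print(a,k.round(4),proj("top",k).round(1),proj("scene",k).round(1))
for n,im in(("top",t0),("scene",s0)):
    im=cv2.resize(im,None,fx=6,fy=6,interpolation=cv2.INTER_CUBIC)
    def line(pts,col):
        p=np.array([proj(n,x) for x in case2w(pts,c)])*6+2.5
        cv2.polylines(im,[p.round().astype(np.int32)],True,col,1)
    for z in(0,.062): line([(-.065,-.13,z),(.065,-.13,z),(.065,.13,z),(-.065,.13,z)],(0,255,0))
    line([(-.12,-.13,.012),(-.065,-.13,.012),(-.065,.13,.012),(-.12,.13,.012)],(255,0,0))
    a=.2; line([(.065-.13*np.cos(a),y,.0665+.13*np.sin(a)) if f else (.065,y,.0665) for f,y in((0,-.13),(1,-.13),(1,.13),(0,.13))],(0,255,255))
    cr=im[1230:1860,1050:1770] if n=="top" else im[1020:1560,1740:2400]
    cv2.imwrite(f"pics/ov_{n}.png",cr)
s=readout.get_state();print(tf([0,0,0])[1].round(3),s["clock"])
E
```

```text
knob tri [0.47654376 0.11472654 0.11950362]
[[0.40946044 0.1941194  0.015     ]
 [0.40784023 0.11397154 0.015     ]
 [0.40592533 0.03418818 0.015     ]]
yaw -0.022100292072538292
[np.float64(0.5002194106771283), np.float64(0.11204892936390735), np.float64(-0.022100292072538292)]
0.1 [0.47   0.1127 0.1153] [229.4 253.9] [346.7 194.9]
0.15 [0.4728 0.1127 0.12  ] [229.3 252.6] [347.6 193.8]
0.2 [0.4758 0.1126 0.1245] [229.2 251.2] [348.5 192.8]
0.25 [0.479  0.1125 0.1289] [229.  249.7] [349.5 191.8]
[[ 0.     0.357  0.934]
 [ 0.     0.934 -0.357]
 [-1.     0.     0.   ]] 0.6
```

View pics/ov_top.png

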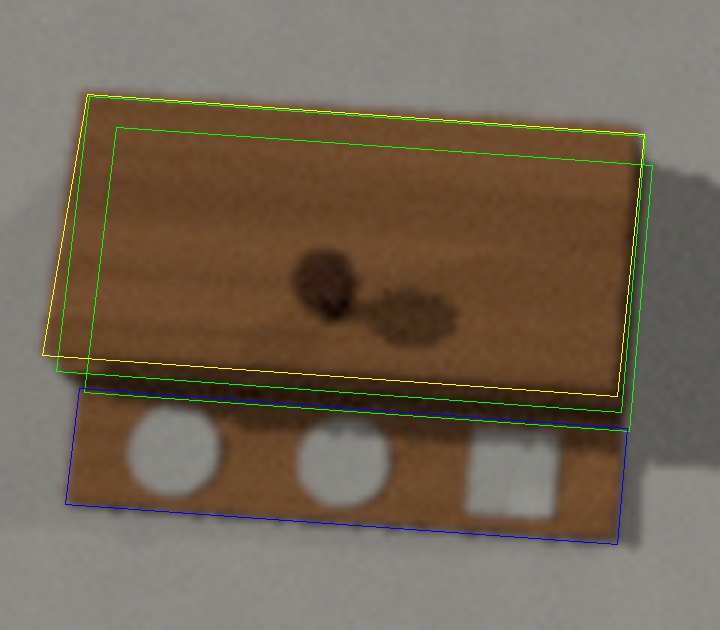

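View pics/ov_scene.png

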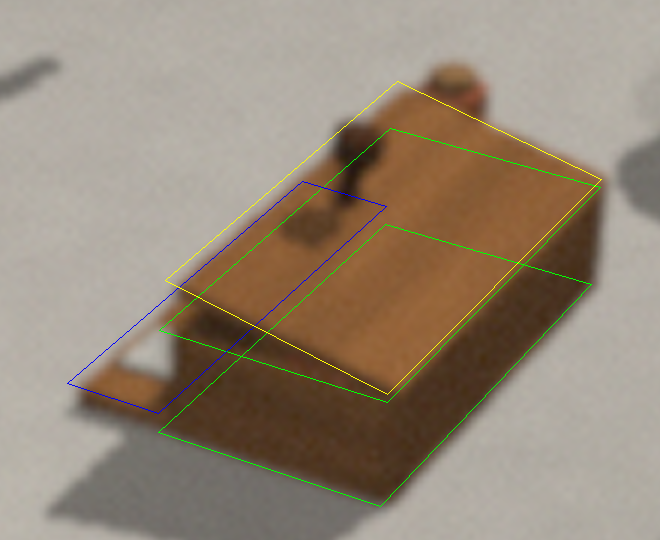

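The overlay fits the top view to within about 1 px, with the lid at about 0.17 rad. The triangulated knob is at about (0.475, 0.1135, 0.121). In the scene view the model sits about 2 px to the left. I'll move above the knob now.

>>> drive_tool([
  [[0.003,-0.03,0.04,-0.07,0,0,0],[0.006,-0.063,0.085,-0.14,0,0,0],[0.01,-0.096,0.13,-0.21,0,0,0],[0.014,-0.129,0.175,-0.28,0,0,0],[0.018,-0.162,0.218,-0.343,0,0,0]],
], squeeze=40)

```text
clock: 1.23
tcp_pos: [0.3519, 0.3066, 0.2135]
orientation: [0.707, 0.007, 0.707, -0.007]
wrist_force: [-0.2, -0.1, 1.2]
finger_gap: 0.0853
```

Run:
```python
from h import *
s=readout.get_state();d,R=tf([.475,.1135,.200]);print(s["clock"],s["tcp_pos"],d.round(4));print(R.round(3),s["wrist_force"],s["joint_pos"].round(2))
```

```text
1.225 [0.35191844 0.30664631 0.21349669] [ 0.0135 -0.1907  0.1268]
[[ 0.001  0.019  1.   ]
 [ 0.001  1.    -0.019]
 [-1.     0.001  0.001]] [-0.22788867 -0.11642999  1.21398674] [ 0.54  0.11 -0.26  1.2  -0.    0.56]
```

>>> drive_tool([
  [[0.003,-0.045,0.03,0,0,0,0],[0.006,-0.095,0.063,0,0,0,0],[0.009,-0.14,0.093,0,0,0,0],[0.012,-0.175,0.116,0,0,0,0],[0.0135,-0.191,0.127,0,0,0,0]],
])

```text
clock: 1.85
tcp_pos: [0.4762, 0.1114, 0.1999]
orientation: [0.707, 0.008, 0.707, -0.008]
wrist_force: [0.9, -0.4, -0.2]
finger_gap: 0.0854
```

Run:
```python
from h import *
im=cams.read_camera("top");sc=cams.read_camera("scene")
a=cv2.resize(im[190:320,150:310],None,fx=4,fy=4,interpolation=cv2.INTER_CUBIC);b=cv2.resize(sc[130:260,270:420],None,fx=4,fy=4,interpolation=cv2.INTER_CUBIC)
cv2.imwrite("pics/above_t.png",a);cv2.imwrite("pics/above_s.png",b)
s=readout.get_state();d,R=tf([.475,.1135,.102]);print(s["clock"],s["tcp_pos"],d.round(4))
```

```text
1.95 [0.47593405 0.11200961 0.19975285] [ 0.0978  0.0014 -0.001 ]
```

View pics/above_s.png

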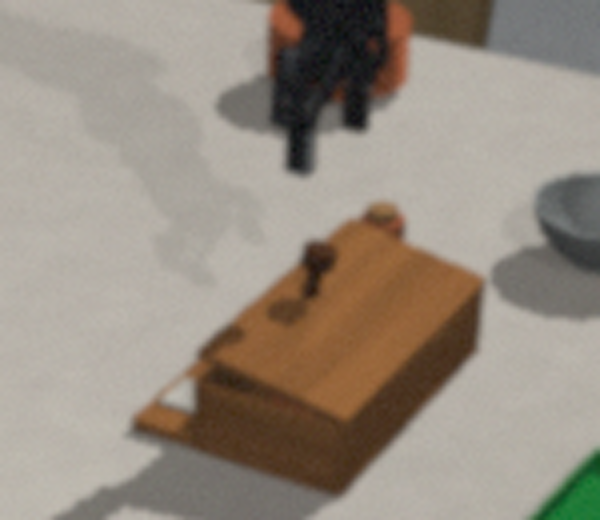

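>>> drive_tool([
  [[0.03,0.0005,0,0,0,0,60],[0.07,0.001,-0.001,0,0,0,100],[0.095,0.0014,-0.001,0,0,0,120],[0.098,0.0014,-0.001,0,0,0,140],[0.098,0.0014,-0.001,0,0,0,160]],
])

```text
clock: 2.58
tcp_pos: [0.4744, 0.1136, 0.1022]
orientation: [0.707, 0.007, 0.707, -0.008]
wrist_force: [-0.8, -2.4, -0.8]
finger_gap: 0.0315
```

>>> drive_tool([
  [[0,0,0,0,0,0,175],[0,0,0,0,0,0,190],[0,0,0,0,0,0,210],[0,0,0,0,0,0,230],[0,0,0,0,0,0,230]],
])

```text
clock: 3.2
tcp_pos: [0.4746, 0.1117, 0.1032]
orientation: [0.707, 0.006, 0.707, -0.01]
wrist_force: [-1.1, -10.1, -3.0]
finger_gap: 0.0265
```

Run:
```python
from h import *
im=cams.read_camera("top");sc=cams.read_camera("scene")
b=cv2.resize(sc[130:260,270:420],None,fx=4,fy=4,interpolation=cv2.INTER_CUBIC)
cv2.imwrite("pics/grip_s.png",b)
s=readout.get_state();print(s["clock"],s["tcp_pos"],s["wrist_force"].round(2),s["finger_gap"])
```

```text
3.3 [0.47466065 0.11168856 0.1031988 ] [-0.27 -9.52 -2.68] 0.026410628662303447
```

View pics/grip_s.png

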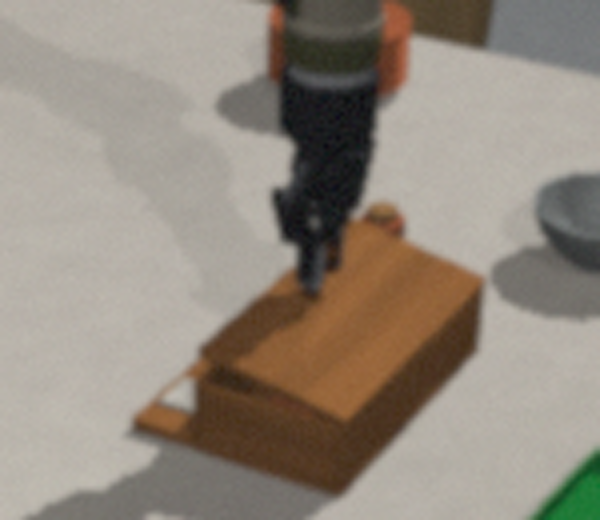

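Run:
```python
from h import *
s=readout.get_state();p=s["tcp_pos"];c=[.5002,.1108,-.022]
a0=.17;k0=case2w(knob(a0),c)[0];print(k0)
for a in np.linspace(a0,1.8,16)[1:]:
    d=case2w(knob(a),c)[0]-k0; print(round(a,3),(tf(p+d)[0]).round(4),d.round(3))
```

```text
[0.47392272 0.11137819 0.12179838]
0.279 [-0.0095 -0.      0.007 ] [ 0.007 -0.     0.01 ]
0.387 [-0.0183 -0.0001  0.015 ] [ 0.015 -0.     0.018]
0.496 [-0.0261 -0.0001  0.0238] [ 0.024 -0.001  0.026]
0.605 [-0.0329 -0.0002  0.0335] [ 0.033 -0.001  0.033]
0.713 [-0.0386 -0.0002  0.0438] [ 0.044 -0.001  0.039]
0.822 [-0.0432 -0.0002  0.0547] [ 0.055 -0.001  0.043]
0.931 [-0.0465 -0.0002  0.0661] [ 0.066 -0.001  0.047]
1.039 [-0.0486 -0.0002  0.0777] [ 0.078 -0.002  0.049]
1.148 [-0.0495 -0.0002  0.0895] [ 0.089 -0.002  0.05 ]
1.257 [-0.049  -0.0002  0.1013] [ 0.101 -0.002  0.049]
1.365 [-0.0473 -0.0002  0.113 ] [ 0.113 -0.002  0.047]
1.474 [-0.0443 -0.0002  0.1245] [ 0.124 -0.003  0.044]
1.583 [-0.0401 -0.0002  0.1355] [ 0.135 -0.003  0.04 ]
1.691 [-3.47e-02 -1.00e-04  1.46e-01] [ 0.146 -0.003  0.035]
1.8 [-2.820e-02 -1.000e-04  1.559e-01] [ 0.156 -0.003  0.028]
```

>>> drive_tool([
  [[-0.0095,0,0.007,0,0,0,235],[-0.0183,0,0.015,0,0,0,235],[-0.026,0,0.024,0,0,0,235],[-0.033,0,0.0335,0,0,0,235],[-0.0386,0,0.044,0,0,0,235]],
])

```text
clock: 3.92
tcp_pos: [0.5184, 0.1109, 0.1421]
orientation: [0.707, 0.006, 0.707, -0.01]
wrist_force: [-2.0, -3.1, -6.1]
finger_gap: 0.0265
```

Run:
```python
from h import *
sc=cams.read_camera("scene")
b=cv2.resize(sc[130:260,270:420],None,fx=4,fy=4,interpolation=cv2.INTER_CUBIC)
cv2.imwrite("pics/lift_s.png",b)
s=readout.get_state();print(s["clock"],s["tcp_pos"],s["wrist_force"].round(2),s["finger_gap"])
```

```text
3.975 [0.52037446 0.11085219 0.14293606] [-1.51 -2.17 -0.69] 0.026072497163664537
```

View pics/lift_s.png

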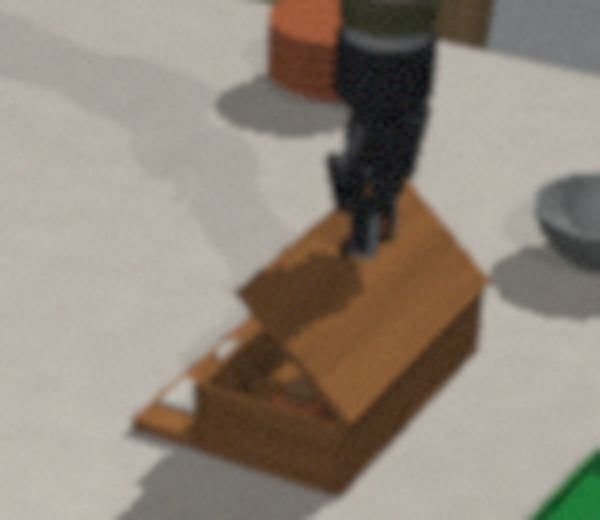

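The lid follows the hand and stands at about 0.73 rad, with low forces. I'll continue the arc.

>>> drive_tool([
  [[-0.0037,0,0.0092,0,0,0,235],[-0.007,0,0.0206,0,0,0,235],[-0.009,0,0.032,0,0,0,235],[-0.01,0,0.044,0,0,0,235],[-0.0095,0,0.056,0,0,0,235]],
])

```text
clock: 4.6
tcp_pos: [0.5772, 0.11, 0.1526]
orientation: [0.708, 0.006, 0.706, -0.01]
wrist_force: [-3.8, -0.2, -3.6]
finger_gap: 0.026
```

Run:
```python
from h import *
s=readout.get_state();print(s["clock"],s["tcp_pos"],s["wrist_force"].round(2),s["finger_gap"])
p0=np.array([.4746,.1112,.1028]);c=[.5002,.1108,-.022]
k0=case2w(knob(.17),c)[0]
for a in(1.365,1.474,1.583,1.691,1.8,1.84):
    print(a,tf(p0+case2w(knob(a),c)[0]-k0)[0].round(4))
```

```text
4.6 [0.57717076 0.10997674 0.15263748] [-3.78 -0.19 -3.56] 0.025981158409885977
1.365 [ 0.0025 -0.001   0.0104]
1.474 [ 0.0055 -0.001   0.0218]
1.583 [ 0.0097 -0.001   0.0329]
1.691 [ 0.0151 -0.0009  0.0434]
1.8 [ 0.0216 -0.0009  0.0533]
1.84 [ 0.0243 -0.0009  0.0567]
```

>>> drive_tool([
  [[0.0025,-0.0005,0.0104,0,0,0,235],[0.0055,-0.001,0.022,0,0,0,235],[0.0097,-0.001,0.033,0,0,0,235],[0.015,-0.001,0.0435,0,0,0,235],[0.0215,-0.001,0.053,0,0,0,235]],
])

```text
clock: 5.22
tcp_pos: [0.6319, 0.1091, 0.1317]
orientation: [0.709, 0.007, 0.706, -0.008]
wrist_force: [-2.7, 4.9, 1.2]
finger_gap: 0.0262
```

Run:
```python
from h import *
t=cams.read_camera("top");sc=cams.read_camera("scene")
cv2.imwrite("pics/open_s.png",cv2.resize(sc[110:260,270:440],None,fx=4,fy=4,interpolation=cv2.INTER_CUBIC))
cv2.imwrite("pics/open_t.png",cv2.resize(t[180:310,150:310],None,fx=4.5,fy=4.5,interpolation=cv2.INTER_CUBIC))
s=readout.get_state();print(s["clock"],s["tcp_pos"],s["wrist_force"].round(2),s["finger_gap"])
```

```text
5.325 [0.63271758 0.10906554 0.13105266] [1.22 4.47 0.14] 0.026302592153078203
```

View pics/open_s.png

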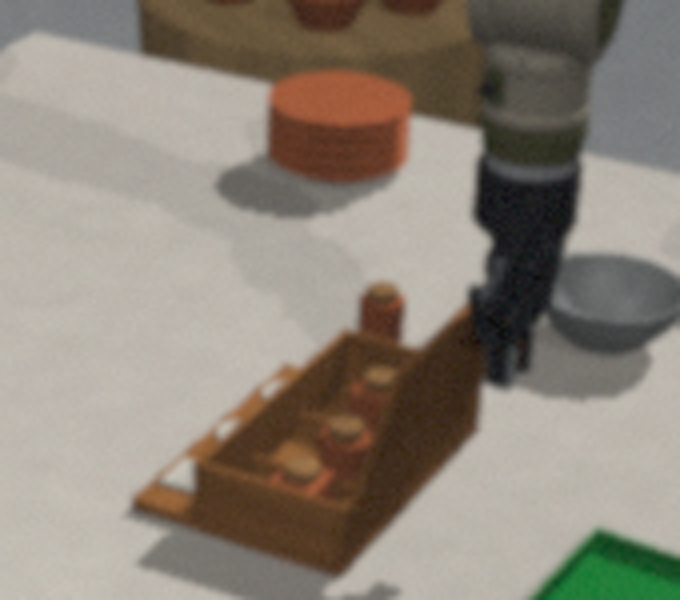

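View pics/open_t.png

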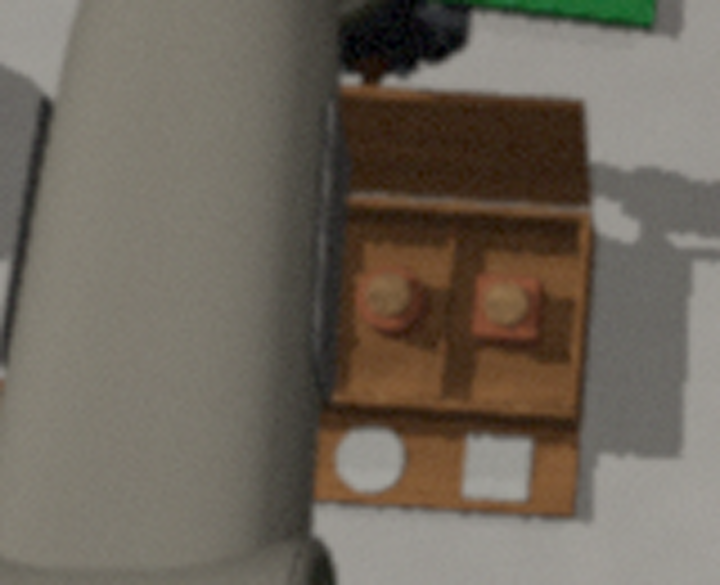

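The lid stands at about 1.8 rad. In the top crop the middle jar at (390,300) looks round behind a round mark, and the right jar at (507,305) looks square behind the square mark. I'll release the knob and clear the view to confirm the left jar.

>>> drive_tool([
  [[0,0,0,0,0,0,150],[0,0,0,0,0,0,90],[0,0,0,0,0,0,60],[-0.02,0,0,0,0,0,60],[-0.06,0,0,0,0,0,60]],
])

```text
clock: 5.95
tcp_pos: [0.6311, 0.1088, 0.1899]
orientation: [0.708, 0.007, 0.707, -0.009]
wrist_force: [0.3, 0.7, 0.4]
finger_gap: 0.0649
```

>>> drive_tool([
  [[-0.05,0,0,0,0,0,60],[-0.08,0,-0.03,0,0,0,60],[-0.08,-0.05,-0.06,0,0,0,60],[-0.08,-0.1,-0.09,0,0,0,60],[-0.08,-0.14,-0.12,0,0,0,60]],
])

```text
clock: 6.58
tcp_pos: [0.507, -0.0299, 0.2705]
orientation: [0.708, 0.007, 0.706, -0.009]
wrist_force: [0.7, 0.3, 0.5]
finger_gap: 0.0655
```

Run:
```python
from h import *
t=cams.read_camera("top");sc=cams.read_camera("scene")
cv2.imwrite("pics/rel_s.png",cv2.resize(sc[110:260,270:440],None,fx=4,fy=4,interpolation=cv2.INTER_CUBIC))
cv2.imwrite("pics/rel_t.png",cv2.resize(t[180:310,130:310],None,fx=4.4,fy=4.4,interpolation=cv2.INTER_CUBIC))
s=readout.get_state();print(s["clock"],s["tcp_pos"],s["wrist_force"].round(2),s["finger_gap"],s["joint_pos"].round(2))
```

```text
6.675 [ 0.50538721 -0.03126937  0.27082697] [ 0.21  0.67 -0.03] 0.06471490150241152 [-0.22  0.17 -0.05  1.35 -0.   -0.19]
```

View pics/rel_s.png

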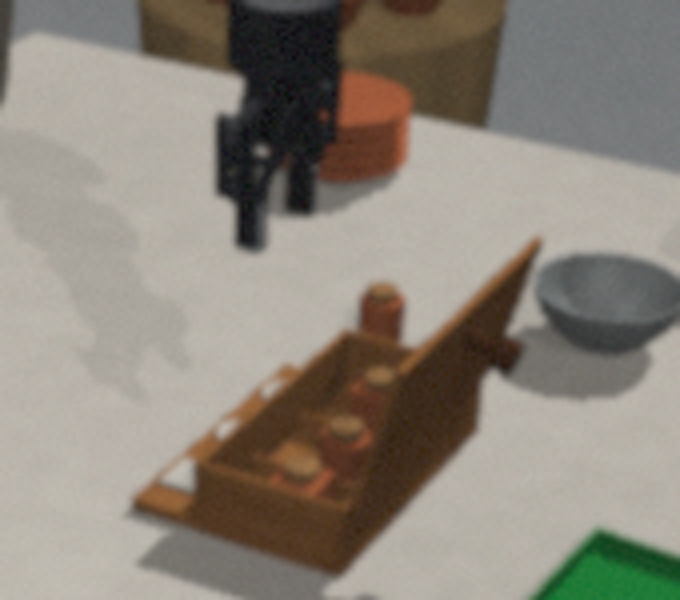

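View pics/rel_t.png

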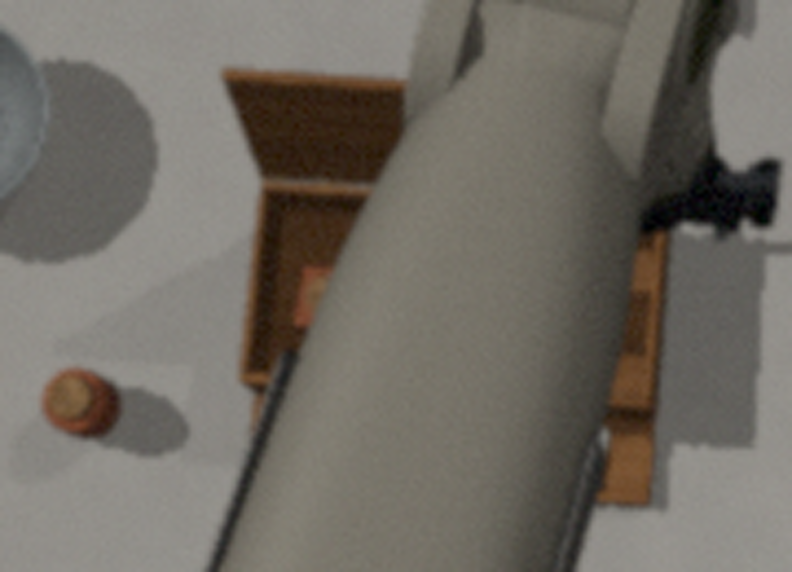

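>>> drive_tool([
  [[0,-0.04,-0.01,0.15,0,0,60],[0,-0.08,-0.02,0.3,0,0,60],[0,-0.12,-0.03,0.45,0,0,60],[0,-0.16,-0.03,0.6,0,0,60],[0,-0.19,-0.03,0.75,0,0,60]],
])

```text
clock: 7.3
tcp_pos: [0.4706, -0.222, 0.2718]
orientation: [0.655, 0.268, 0.652, -0.271]
wrist_force: [0.5, 0.8, -0.2]
finger_gap: 0.0654
```

Run:
```python
from h import *
t=cams.read_camera("top")
cv2.imwrite("pics/jar_t.png",cv2.resize(t[190:300,150:310],None,fx=5,fy=5,interpolation=cv2.INTER_CUBIC))
cv2.imwrite("pics/jar_raw.png",t)
for nm in("square_jar_a","round_jar"):
    for r in finder.regions_of("top",nm):
        c=cen(r["pixels"]);print(nm,round(r["conf"],2),r["pixels"].sum(),c.round(1),onz("top",c,.046).round(4))
s=readout.get_state();print(s["clock"],s["tcp_pos"],s["joint_pos"].round(2))
```

```text
square_jar_a 0.74 257 [205.6 248.9] [0.493  0.1913 0.046 ]
square_jar_a 0.54 246 [262.9 249. ] [0.501  0.0313 0.046 ]
square_jar_a 0.37 2508 [232.5 209.7] [0.6098 0.1254 0.046 ]
round_jar 0.66 222 [237.3 247. ] [0.503  0.1034 0.046 ]
7.45 [ 0.47056218 -0.22148275  0.27137533] [-0.59  0.19 -0.01  1.36 -0.    0.18]
```

View pics/jar_t.png

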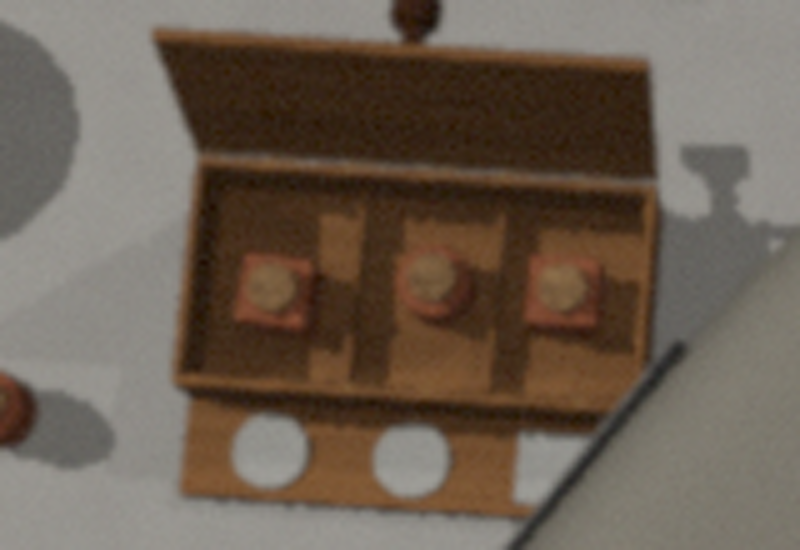

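The left jar at crop (272,288) is square behind a round mark, so it is the wrong one. The middle jar at (433,278) is round behind a round mark, and the right jar at (563,288) is square behind the square mark. The knob has cleared and the lid stays open. Next I measure the left jar's centre and yaw.

Run:
```python
from h import *
t=cv2.imread("pics/jar_raw.png")
print("cam",-P["top"]["R"].T@P["top"]["t"])
uv=(np.array([271.,286.])+.5)/5-.5+[150,190]; print("cork",uv,onz("top",uv,.056))
r=np.array([[240,252],[315,255],[306,330],[235,322]]); uvc=(r+.5)/5-.5+[150,190]
print([onz("top",u,.046 ).round(4) for u in uvc])
x,y,yaw=*onz("top",uv,.056)[:2],-.022
im=cv2.resize(t[225:270,175:235],None,fx=13,fy=13,interpolation=cv2.INTER_CUBIC)
for z,col,yw in((.046,(0,255,0),-.022),(.046,(255,255,0),-.1),(.006,(255,0,0),-.022),(.046,(0,255,255),.08)):
    q=np.array([[-.02,-.02,z],[.02,-.02,z],[.02,.02,z],[-.02,.02,z]])
    p=(np.array([proj("top",k) for k in case2w(q,(x,y,yw))])-[175,225]+.5)*13-.5
    cv2.polylines(im,[p.round().astype(np.int32)],True,col,1)
cv2.imwrite("pics/jarfit.png",im)
```

```text
cam [ 0.20408744 -0.1257432   1.62600033]
cork [203.8 246.8] [0.49688858 0.1949178  0.056     ]
[array([0.5173, 0.2161, 0.046 ]), array([0.5177, 0.1739, 0.046 ]), array([0.4748, 0.1752, 0.046 ]), array([0.4773, 0.2152, 0.046 ])]
```

View pics/jarfit.png

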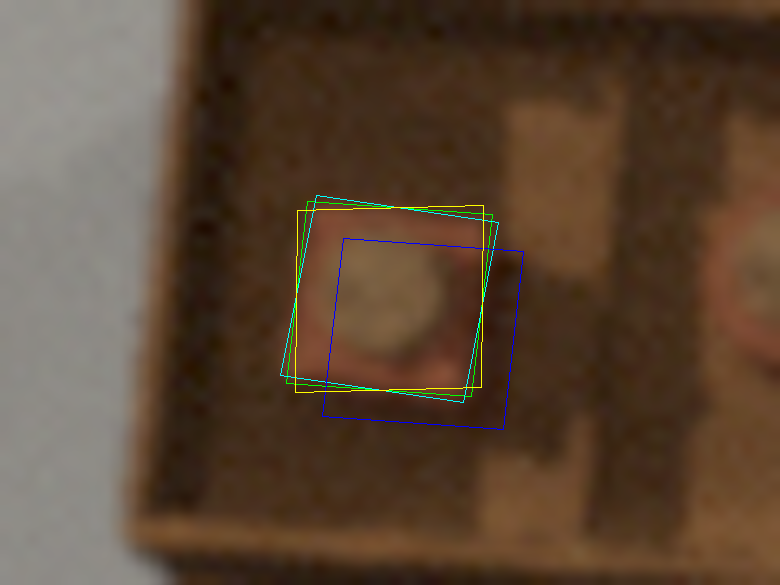

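Run:
```python
from h import *
d,R=tf([.4965,.194,.16]);print(d.round(4)); print(R.round(3)); az=np.arctan2(R[1,1],R[0,1]); print("turn about tool x:",az-(-.03))
```

```text
[ 0.1098  0.3144 -0.2735]
[[ 0.001  0.702  0.712]
 [-0.004  0.712 -0.702]
 [-1.    -0.002  0.004]]
turn about tool x: 0.8229432536324514
```

>>> drive_tool([
  [[0,0.03,-0.026,0.165,0,0,75],[0,0.068,-0.059,0.33,0,0,75],[0,0.106,-0.092,0.495,0,0,75],[0.01,0.144,-0.125,0.66,0,0,75],[0.02,0.182,-0.158,0.823,0,0,75]],
])

```text
clock: 8.07
tcp_pos: [0.4856, 0.0218, 0.2507]
orientation: [-0.493, -0.508, -0.49, 0.508]
wrist_force: [1.3, -0.1, -0.6]
finger_gap: 0.0602
```

Run:
```python
from h import *
d,R=tf([.4965,.194,.13]);print(d.round(4)); print(R.round(3)); az=np.arctan2(R[1,1],R[0,1]); print("turn about tool x:",az-(-.03),readout.get_state()["tcp_pos"])
```

```text
[ 0.1201  0.005  -0.1729]
[[ 0.003  0.999 -0.032]
 [-0.004 -0.032 -0.999]
 [-1.     0.003  0.004]]
turn about tool x: -0.0023574258134452866 [0.48555155 0.02181103 0.25071539]
```

>>> drive_tool([
  [[0.01,0.001,-0.04,0,0,0,75],[0.03,0.002,-0.09,0,0,0,75],[0.06,0.004,-0.14,0,0,0,75],[0.1,0.005,-0.165,0,0,0,75],[0.12,0.005,-0.173,0,0,0,75]],
])

```text
clock: 8.7
tcp_pos: [0.4944, 0.197, 0.1281]
orientation: [-0.494, -0.506, -0.492, 0.507]
wrist_force: [-0.1, -0.4, -0.2]
finger_gap: 0.0603
```

Run:
```python
from h import *
sc=cams.read_camera("scene");t=cams.read_camera("top")
a=cv2.resize(sc[150:250,290:400],None,fx=5,fy=5,interpolation=cv2.INTER_CUBIC)
cv2.imwrite("pics/ap_s.png",a)
d,R=tf([.4965,.194,.012]);print(d.round(4)); az=np.arctan2(R[1,1],R[0,1]); s=readout.get_state();print("turn",az+.03,s["tcp_pos"],s["finger_gap"],s["clock"])
```

```text
[0.1158 0.0031 0.0013]
turn 0.0024548641596206754 [0.49373449 0.19586652 0.12777933] 0.06062673699159669 8.8
```

View pics/ap_s.png

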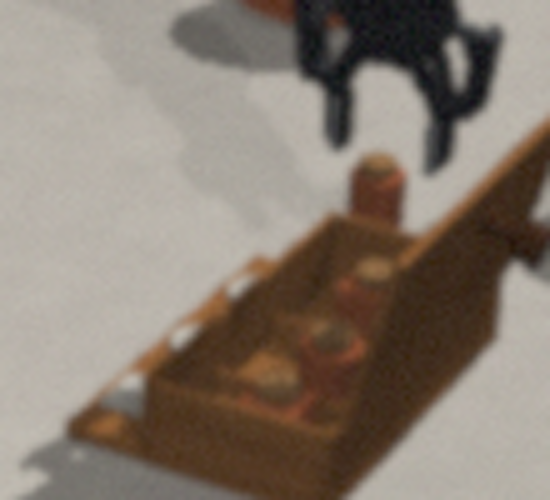

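>>> drive_tool([
  [[0.03,0.003,0.001,0,0,0,75],[0.055,0.003,0.001,0,0,0,75],[0.078,0.003,0.001,0,0,0,75],[0.098,0.003,0.001,0,0,0,75],[0.112,0.003,0.001,0,0,0,75]],
])

```text
clock: 9.43
tcp_pos: [0.4968, 0.1945, 0.0161]
orientation: [-0.494, -0.505, -0.493, 0.508]
wrist_force: [0.2, 0.1, -0.3]
finger_gap: 0.06
```

Run:
```python
from h import *
sc=cams.read_camera("scene")
cv2.imwrite("pics/dn_s.png",cv2.resize(sc[150:250,290:400],None,fx=5,fy=5,interpolation=cv2.INTER_CUBIC))
d,R=tf([.4965,.194,.012]);s=readout.get_state();print(d.round(4),s["tcp_pos"],s["finger_gap"],s["wrist_force"],s["clock"])
```

```text
[0.0025 0.0007 0.0002] [0.49582256 0.19419835 0.01452409] 0.060272686090491336 [ 0.42146114 -0.2891042  -0.18431438] 9.475
```

View pics/dn_s.png

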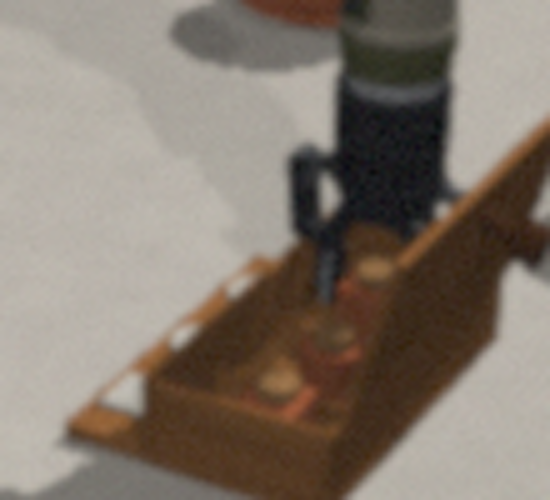

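>>> drive_tool([
  [[0.001,0,0,0,0,0,100],[0.001,0,0,0,0,0,120],[0.001,0,0,0,0,0,135],[0.001,0,0,0,0,0,160],[0.001,0,0,0,0,0,190]],
], squeeze=45)

```text
clock: 10.1
tcp_pos: [0.4965, 0.1944, 0.0146]
orientation: [-0.494, -0.505, -0.493, 0.508]
wrist_force: [-0.8, -0.1, 6.7]
finger_gap: 0.04
```

>>> drive_tool([
  [[0,0,0,0,0,0,190],[-0.015,0,0,0,0,0,190],[-0.04,0,0,0,0,0,190],[-0.075,0,0,0,0,0,190],[-0.11,0,0,0,0,0,190]],
])

```text
clock: 10.72
tcp_pos: [0.4965, 0.1948, 0.1263]
orientation: [-0.494, -0.505, -0.493, 0.508]
wrist_force: [0.3, 0.2, -0.8]
finger_gap: 0.0398
```

Run:
```python
from h import *
sc=cams.read_camera("scene")
cv2.imwrite("pics/up_s.png",cv2.resize(sc[130:250,280:400],None,fx=5,fy=5,interpolation=cv2.INTER_CUBIC))
d,R=tf([.52,-.30,.2]);s=readout.get_state();print(d.round(4),s["tcp_pos"],s["finger_gap"],s["wrist_force"],s["clock"])
```

```text
[-0.0674  0.0344  0.4949] [0.49920016 0.19548567 0.13123773] 0.03972250421439356 [0.79210392 0.46232086 1.9031647 ] 10.775
```

View pics/up_s.png

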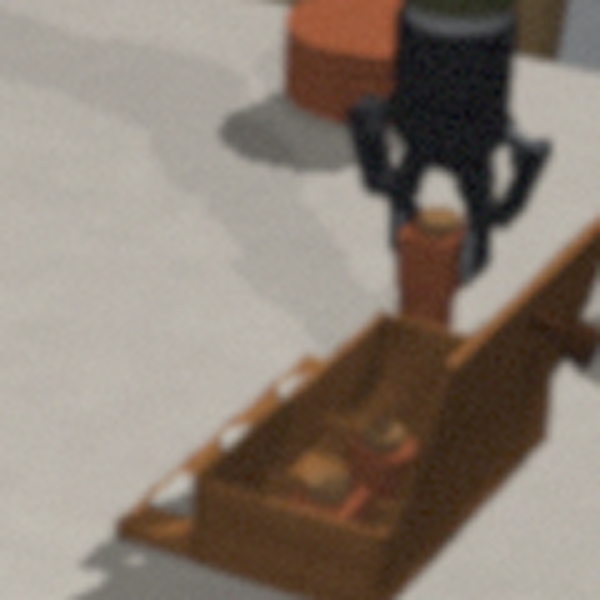

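>>> drive_tool([
  [[-0.04,0,0.01,0,0,0,190],[-0.07,0,0.05,0,0,0,190],[-0.08,0,0.1,0,0,0,190],[-0.08,0,0.155,0,0,0,190],[-0.08,0,0.21,0,0,0,190]],
])

```text
clock: 11.4
tcp_pos: [0.493, -0.0157, 0.2128]
orientation: [0.496, 0.507, 0.491, -0.505]
wrist_force: [1.2, 1.0, -2.0]
finger_gap: 0.04
```

>>> drive_tool([
  [[0,0.005,0.055,0,0,0,190],[0,0.01,0.11,0,0,0,190],[0,0.02,0.165,0,0,0,190],[0,0.025,0.215,0,0,0,190],[0,0.03,0.25,0,0,0,190]],
])

```text
clock: 12.02
tcp_pos: [0.5162, -0.2688, 0.2141]
orientation: [0.496, 0.508, 0.49, -0.506]
wrist_force: [0.0, 0.7, -1.2]
finger_gap: 0.0394
```

Run:
```python
from h import *
sc=cams.read_camera("scene");t=cams.read_camera("top")
for r in finder.regions_of("scene","tray"):
    c=cen(r["pixels"]);print(round(r["conf"],2),c.round(1),onz("scene",c,.006).round(4))
cv2.imwrite("pics/mv_s.png",cv2.resize(sc[170:350,220:420],None,fx=3.5,fy=3.5,interpolation=cv2.INTER_CUBIC))
d,R=tf([.515,-.30,.08]);s=readout.get_state();print(d.round(4),s["tcp_pos"],s["finger_gap"],s["wrist_force"],s["clock"]);print(R.round(3))
```

```text
0.85 [292.2 299.9] [ 0.5208 -0.3046  0.006 ]
0.71 [139.1 373.8] [ 0.3602 -0.6965  0.006 ]
0.69 [433.4 267.5] [0.7993 0.0268 0.006 ]
0.55 [201.8 278.6] [ 0.2551 -0.3496  0.006 ]
[ 0.1337 -0.0012  0.0315] [ 0.51620526 -0.26815194  0.21365191] 0.04000707115491817 [-0.24726673  0.89839729 -1.08138803] 12.175
[[ 0.007  1.    -0.029]
 [-0.003 -0.029 -1.   ]
 [-1.     0.007  0.003]]
```

View pics/mv_s.png

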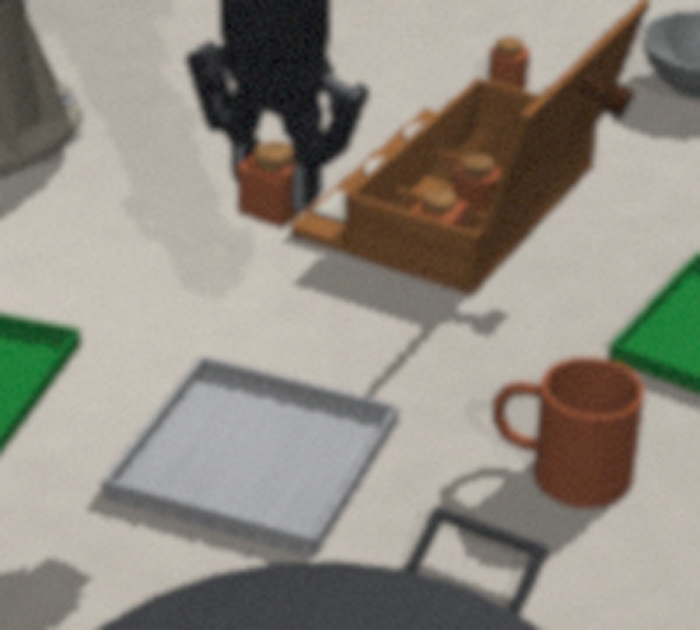

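>>> drive_tool([
  [[0.03,0,0.015,0,0,0,190],[0.075,0.001,0.03,0,0,0,190],[0.115,0.002,0.034,0,0,0,190],[0.15,0.002,0.034,0,0,0,190],[0.165,0.002,0.034,0,0,0,190]],
])

```text
clock: 12.8
tcp_pos: [0.5171, -0.3005, 0.047]
orientation: [0.494, 0.508, 0.492, -0.506]
wrist_force: [-0.6, 0.1, -1.4]
finger_gap: 0.0397
```

Run:
```python
from h import *
sc=cams.read_camera("scene")
d,R=tf([.518,-.302,.014]);s=readout.get_state();print(d.round(4),s["tcp_pos"],s["finger_gap"],s["wrist_force"],s["clock"]);print(R.round(3))
```

```text
[0.0321 0.001  0.0015] [ 0.51692204 -0.30051002  0.04607245] 0.040246318354844525 [-0.22982906  1.05567241 -1.68959856] 12.85
[[ 0.003  1.    -0.028]
 [ 0.    -0.028 -1.   ]
 [-1.     0.003 -0.   ]]
```

>>> drive_tool([
  [[0.012,0,0,0,0,0,190],[0.022,0,0,0,0,0,190],[0.028,0,0,0,0,0,190],[0.031,0,0,0,0,0,190],[0.0325,0,0,0,0,0,190]],
])

```text
clock: 13.48
tcp_pos: [0.5172, -0.3007, 0.0137]
orientation: [0.494, 0.508, 0.492, -0.506]
wrist_force: [0.1, 0.2, -1.2]
finger_gap: 0.04
```

>>> drive_tool([
  [[0.0005,0,0,0,0,0,190],[0.001,0,0,0,0,0,190],[0.001,0,0,0,0,0,190],[0.001,0,0,0,0,0,190],[0.001,0,0,0,0,0,190]],
])

```text
clock: 14.1
tcp_pos: [0.5173, -0.3008, 0.0128]
orientation: [0.494, 0.508, 0.492, -0.506]
wrist_force: [0.8, -0.9, 0.5]
finger_gap: 0.04
```

Run:
```python
from h import *
sc=cams.read_camera("scene")
cv2.imwrite("pics/set_s.png",cv2.resize(sc[200:350,220:380],None,fx=4,fy=4,interpolation=cv2.INTER_CUBIC))
s=readout.get_state();print(s["tcp_pos"],s["finger_gap"],s["wrist_force"],s["clock"])
```

```text
[ 0.51723591 -0.3007391   0.01279253] 0.03987780597490628 [-1.16764101  0.49753825 -0.46526524] 14.15
```

View pics/set_s.png

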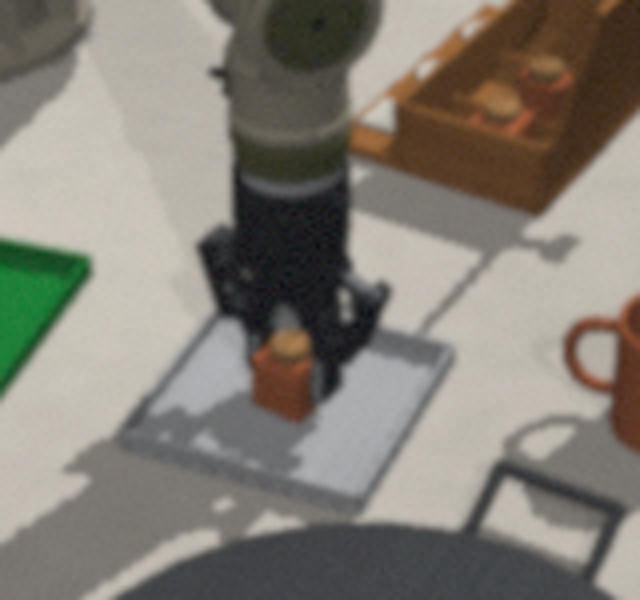

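Starting to make contact. I'll feel down gently until the force rises.

>>> drive_tool([
  [[0.0005,0,0,0,0,0,190],[0.001,0,0,0,0,0,190],[0.0015,0,0,0,0,0,190],[0.0015,0,0,0,0,0,190],[0.0015,0,0,0,0,0,190]],
])

```text
clock: 14.78
tcp_pos: [0.5173, -0.3007, 0.0127]
orientation: [0.494, 0.508, 0.492, -0.506]
wrist_force: [-3.1, 3.2, 9.8]
finger_gap: 0.0397
```

It's resting on the tray floor with 9.8 N of contact, so I'll release.

>>> drive_tool([
  [[-0.0005,0,0,0,0,0,150],[-0.0005,0,0,0,0,0,125],[-0.0005,0,0,0,0,0,110],[-0.0005,0,0,0,0,0,90],[-0.0005,0,0,0,0,0,75]],
])

```text
clock: 15.4
tcp_pos: [0.5173, -0.3008, 0.013]
orientation: [0.494, 0.508, 0.492, -0.506]
wrist_force: [-0.1, -0.1, -0.2]
finger_gap: 0.0599
```

>>> drive_tool([
  [[-0.02,0,0,0,0,0,75],[-0.05,0,0,0,0,0,75],[-0.09,0,0,0,0,0,75],[-0.13,0,0,0,0,0,75],[-0.17,0,0,0,0,0,75]],
])

```text
clock: 16.02
tcp_pos: [0.5165, -0.3006, 0.1843]
orientation: [0.494, 0.508, 0.492, -0.506]
wrist_force: [-0.8, -0.8, -0.2]
finger_gap: 0.0601
```

>>> drive_tool([
  [[-0.01,-0.04,0,0,0,0,75],[-0.02,-0.08,0.03,0,0,0,75],[-0.02,-0.11,0.08,0,0,0,75],[-0.02,-0.13,0.11,0,0,0,75],[-0.02,-0.13,0.13,0,0,0,75]],
])

```text
clock: 16.65
tcp_pos: [0.3811, -0.4284, 0.204]
orientation: [0.493, 0.508, 0.491, -0.507]
wrist_force: [-0.1, 0.1, -0.1]
finger_gap: 0.0602
```

Run:
```python
from h import *
sc=cams.read_camera("scene");t=cams.read_camera("top")
cv2.imwrite("pics/end_s.png",cv2.resize(sc[140:360,220:450],None,fx=2.7,fy=2.7,interpolation=cv2.INTER_CUBIC))
cv2.imwrite("pics/end_t.png",cv2.resize(t[120:300,120:430],None,fx=2.5,fy=2.5,interpolation=cv2.INTER_CUBIC))
s=readout.get_state();print(s["tcp_pos"],s["finger_gap"],s["wrist_force"],s["clock"])
```

```text
[ 0.38213456 -0.42896204  0.20365467] 0.06023870265342891 [-0.05025278 -0.55249898  0.33148098] 16.75
```

View pics/end_s.png

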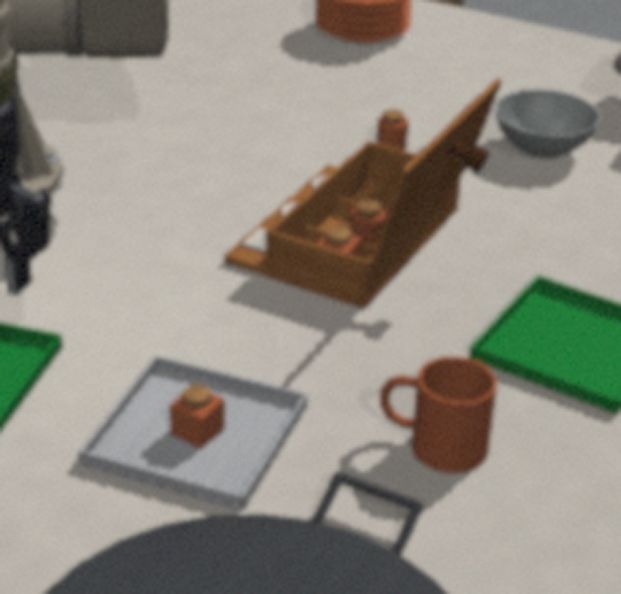

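View pics/end_t.png

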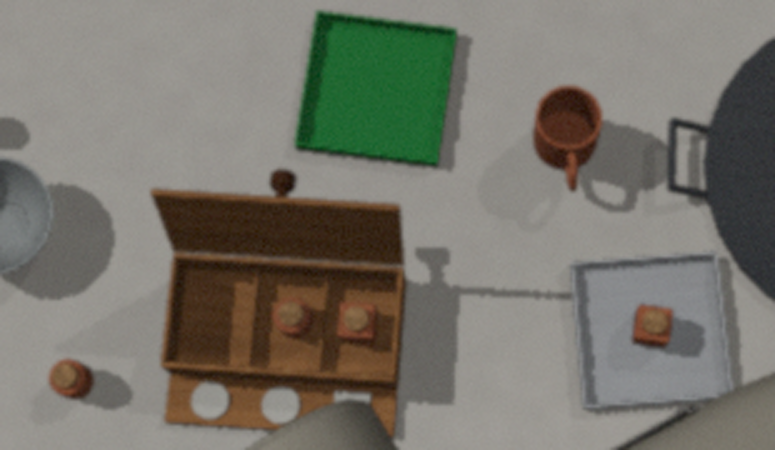

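The jar stands upright mid-tray at (653,325) in the top crop. The left cell is empty, the other two jars are in their cells, the lid is open, and the bystanders haven't moved.

```bash
python3 -c "
from workcell import env
print(env.hand_in())"
```

```text
the job is handed in; nothing more can be done
None
```

The job is done and handed in at about 17 s of the 54 s allowed. The interface gives no verdict.

- **Lid:** I gripped the knob and swung the lid back to about 1.8 rad. It stayed there after I let go.
- **Jar moved:** The left cell (+y) had a round mark but held a square jar. I lifted that jar out and lowered it into the middle of the metal tray until it rested on the floor with about 10 N, then released it.
- **Last checks:** Pictures from both cameras show the jar upright in the tray and the lid open. The round jar (middle cell) and the other square jar (right cell) are still in their cells. The spare jar, mug and bowl appear where they started, and the gripper is clear of everything.
- **Disagreements:** The two cameras differed by about 2 px (roughly 5 mm) on the case. The knob also sat about 2 mm off in y from my estimate, which gave a side force of about 10 N when the fingers closed. Neither affected the result.

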